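Clear the drilling board and draw the sprung stop rod to its mark

ROBOT

A 6-joint arm with a two-finger parallel gripper is mounted at the origin on the work surface. World frame = base frame: x ahead of the robot, y to its left, z up, the work surface at z = 0. Lengths are in m, angles in rad, forces in N, time in s.
With the tool pointing down it reaches from about 0.425 to 0.95 m from the base axis. Payload 14.7 kg.
Tool frame: the origin (TCP) lies at the very end of the fingers, on their centre line; the grasp point (between the pads) lies 19 mm behind it; z points along the fingers, x is the direction in which the jaws open and shut, and the axes are right-handed (so a half turn about z gives the same grasp; the last joint's range is limited). The gripper opens to 85 mm and grips with 20 to 120 N. Pads are 22 mm wide; open, the fingers measure 114 mm over their backs; the gripper's body (76 mm by 85 mm) begins 54 mm behind the grasp point. The pads swing forward as they close: fully open they stand 13 mm farther back than shut.
Start: joints at [-1.215, 0.48, 1.596, -0, 1.065, -0.047], TCP at [0.255, -0.598, 0.231] pointing down, gripper open.
Joint ranges: [-2.75, 2.75], [-0.82, 2.05], [0.23, 2.67], [-1.56, 4.7], [0.09, 2.69], [-2.92, 2.92]. Speed limits (rad/s): [1.89, 1.89, 2.39, 3.01, 3.01, 3.01].

INTERFACE

Orientations are given as [roll, pitch, yaw] about the fixed x, y, z axes, in that order (R = Rz(yaw) Ry(pitch) Rx(roll)).
In Python, from station import arm, eyes gives the robot as it stands. The module is installed in compiled form; this text tells all that it offers.
- The arm moves only by the tool move_arm, never from a script. Its argument "commands" is a list of rows, each a list of 5 numbers: the shift along the world's x, y, z in units of 50 mm (1.0 is 50 mm), then the turn about the world's z in units of 10 degrees (1.0 is 10 degrees), then the gripper's target within -1 to 1 (fully open at 1, half-way at 0, shut at -1). In form: [[tx, ty, tz, twist, hand], ...]. A call has 1 to 12 rows; each row shifts and turns the pose as measured when the row begins; what a row does not reach is not made up. A row lasts 1/8 s, in which the tool goes at most 62.5 mm and 10.7 degrees, less where a joint would pass 70% of its speed; a pose out of reach is approached as far as the arm can. A call is refused whole if a number of a shift passes 1 or a number of a turn 1, either way. A call with a gripper value outside its range is refused whole. The fingers move at their own pace and stop on an object; "squeeze" is the grip in N (left out, the last holds). Time passes only in rows, so rows that do not move let the fingers close. It gives the time, the measured TCP pose, the force and the opening at its end, in the units of the state.
- arm.observe(): the state, without advancing time (a new reading comes with each control period).
- eyes.camera(name): name is "scene" or "top" or "wrist"; returns (picture, depth): 420x560x3 uint8, blue, green, red; 420x560 float32, m along the optical axis (not along the pixel's ray), 0 where there is no reading.
- eyes.get_calibration(name): a dict with "fx", "fy", "cx", "cy" (pixels), "xyz" and "attitude" of the camera in the world. Camera axes: x right, y up, looking along -z (the intrinsics and any distortion apply to the point x, -y, -z); pixel columns grow to the right and rows downward; lengths in m; the calibration is good to about 2 mm. A picture is of the moment at which its call begins: read the wrist's pose just before it. get_calibration takes no time and is no camera call; for the wrist camera it gives the pose at the moment of the call.
- arm.close_job(): hands the job in, once; it reports no verdict.
The state is a dict: "clock": time; "joints": joint angles; "qvel": joint speeds; "tau": joint torques, N m; "tcp_pos": TCP position; "tcp_rot": TCP orientation; "force": force on the tool from outside, world axes, zero at the start; "moment": the same for the moment, N m; "finger_gap": finger opening in m.
Only numpy, scipy, OpenCV 4.12 (cv2) and the standard library are available. Lean on these libraries where they do the work, as an engineer would, in place of code of your own. Each camera call takes 0.05 s, during which the arm holds its last target.

TASK

Pick up the scraper block (the wooden block with the tall grip ridge) and with it, not with the gripper itself, wipe all three wood chips off the drilling board, then set the scraper back down on its base on the bench, off the board. Then take the stop rod by its upright grip, pull it out of its tube against its spring until its pointer lines up with the tip of the mark tab, and finish while still gripping it and holding it there. Leave the sanding block, glue bottle and jar where they are.

Things in the scene. Friction and masses are not known exactly. Their poses are not given: they have to be found in the camera images.
- board: Plywood drilling board fixed to the bench, 30 mm thick (top 30 mm above the bench). Origin on its underside; it runs from x -110 to +110 mm and y -200 to +250 mm. Chips lie on the bare part between the rod's grip and the board's -y end: their middles at x -40 to 0 mm, y -170 to -63 mm.
- rod (a joint): How far the stop rod is pulled out, in m: 0 = fully in (at the start), 0.15 = end of travel; it grows towards the board's -y. Its spring pulls it back in with about 3 N at 0 plus 50 N per m (9.5 N at 0.13), so it snaps back when let go.
- rod_grip (a point): Grip point of the stop rod, on an upright black plate at its outer end: 30 mm wide in the board's x, 14 mm thick in the board's y, from 3 to 75 mm above the board; this point is 56 mm above the board. At the start the plate is centred at x = -20, y = 55 mm in the board's frame, 45 mm from the tube's mouth. Axes as the board's.
- pointer (a point): Tip of the steel pointer that sticks out 65 mm from the middle of the rod's grip in the board's +x, 24 mm above the board; it moves with the rod. Axes as the board's.
- mark (a point): Tip of the fixed mark tab, a small dark steel tab 30 mm high on the scale strip along the board's +x side, its tip pointing towards the rod. The tip is at x = +50 mm in the board's frame, 24 mm above the board, 5 mm beside the pointer's path, 50 to 130 mm from the pointer's start towards -y (varies). The tab reaches to x = 83 mm. Axes as the board's.
- scraper_grip (a point): Grip point of the loose scraper block (about 0.2 kg), 50 mm above its underside. Base 110 mm (its x) by 50 mm (y) by 22 mm high, standing on its steel sole; on top a ridge 90 mm (x) by 22 mm (y), from 22 to 75 mm high. The 110 mm wide y sides push chips. On the bench left (+y) of the board; may have swapped places with the sanding block.
- chip0_center (a point): Wood chip, about 32 x 26 x 16 mm, 10 g, lying flat on the board; the point is its middle, 8 mm above its underside.
- chip1_center (a point): Second wood chip, same size; the point is its middle.
- chip2_center (a point): Third wood chip, same size; the point is its middle.
- sander: Bystander: plain cork sanding block without a ridge, 110 x 65 x 28 mm, loose on the bench to the left of the board. Origin on its underside.
- glue: Bystander: white glue bottle, 60 mm diameter, 150 mm high, loose on the bench beyond the board. Origin on its underside.
- jar: Bystander: glass jar with steel lid, 70 mm diameter, 80 mm high, loose on the bench beyond the board. Origin on its underside.
- tube_mouth (a point): Mouth of the rod's fixed aluminium tube, on its axis: at x = -20, y = 100 mm in the board's frame, 22 mm above the board. The tube (22 mm diameter) runs from here 140 mm in +y on two steel blocks 40 mm wide in x, tops 34 mm above the board. The rod comes out towards -y. Axes as the board's.
Not all that is in view belongs to the job. What is shaped like the part that bears scraper_grip but black or blue is not meant.

How it is judged:
On the way, in this order (a step that is already met when the one before it is completed fails the run):
1. the scraper block is held in the gripper, off the bench (contact force between the fingers and scraper above 1 N and height (world z) of scraper_grip above 0.065 m), for 0.2 s.
2. all three chips are off the board while the scraper is still held (contact force between the fingers and scraper above 1 N and height (world z) of each of chip0_center, chip1_center, chip2_center below 0.028 m), for 0.1 s.
3. the scraper stands on the bench again, upright and let go, the rod still in (contact force between the fingers and scraper below 0.1 N and height (world z) of scraper_grip below 0.056 m and angle between scraper_grip's own z axis and vertical below 0.1 rad and value of joint rod below 0.02 m), for 0.2 s.
4. the gripper has the rod pulled out with its pointer at the mark (contact force between the fingers and rod above 1 N and y of pointer in the frame of mark between -0.005 and 0.005 m), for 0.3 s.
At the end, for the whole second after the job is handed in: The fingers grip the stop rod and hold it still with its pointer within 5 mm of the mark tip, measured along the rod; nothing else holds the rod; all three chips are off the board (their middles below 28 mm, the board's top being at 30 mm); the scraper stands upright on the bench, let go (all of step 4 and velocity of joint rod between -0.01 and 0.01 m/s and contact force between each of rod, the fingers and scraper below 0.1 N and height (world z) of each of chip0_center, chip1_center, chip2_center below 0.028 m and height (world z) of scraper_grip below 0.056 m and angle between scraper_grip's own z axis and vertical below 0.1 rad and linear speed of scraper below 0.02 m/s); the arm keeps its last pose, push and grip.
It fails at once if a chip is pushed by the gripper or arm itself (contact force between any of the fingers, the arm and chip0 above 1 N or contact force between any of the fingers, the arm and chip1 above 1 N or contact force between any of the fingers, the arm and chip2 above 1 N).
It fails at once if the sanding block, glue bottle or jar is moved more than 20 mm (distance of any of sander, glue, jar from where it was at the start of the episode above 0.02 m).
It also fails if it takes over 58 s, if anything falls off the work surface, if the arm or the gripper's body presses on something with over 40 N, if the wrist force passes 120 N, or if a joint passes its speed limit or range.

## Working session

There is one attempt and no reset: what is moved stays moved. The work goes in short steps, Python scripts to look and compute and a tool call to move; the robot and the scene stay as the last step left them, time stands still between calls to the robot, and variables do not carry over. Pictures are saved under pics/ and viewed, and the job is handed in when it is done.

Besides the shell and the picture viewer there is one more tool, called after "Request:" by a JSON object that holds its "op" and its "data". move_arm: Moves the arm, as the interface text tells. Its arguments: {"type":"object","properties":{"commands":{"type":"array"},"squeeze":{"type":"number"}},"required":["commands"]}

```bash
mkdir -p pics
cat > h.py <<'E'
import numpy as np, cv2
from scipy.spatial.transform import Rotation as R
from station import arm, eyes
def snap(n,tag):
    c=eyes.get_calibration(n); p,d=eyes.camera(n)
    cv2.imwrite(f'pics/{tag}.png',p); np.savez(f'pics/{tag}.npz',p=p,d=d,c=np.array(c,dtype=object))
    return p,d,c
def load(tag):
    z=np.load(f'pics/{tag}.npz',allow_pickle=True); return z['p'],z['d'],z['c'].item()
def rot(c):
    a=np.array(c['attitude'],float)
    if a.shape==(3,3): return a
    return R.from_euler('xyz',a).as_matrix() if a.size==3 else R.from_quat(a).as_matrix()
def ray(c,u,v):
    u=np.asarray(u,float);v=np.asarray(v,float)
    r=np.stack([(u-c['cx'])/c['fx'],-(v-c['cy'])/c['fy'],-np.ones_like(u)],-1)
    return r@rot(c).T
def onplane(c,u,v,z):
    r=ray(c,u,v);o=np.array(c['xyz']);t=(z-o[2])/r[...,2];return o+r*t[...,None]
def pts(d,c):
    v,u=np.mgrid[:d.shape[0],:d.shape[1]]
    return np.array(c['xyz'])+ray(c,u,v)*d[...,None]
def proj(c,P):
    q=(np.asarray(P)-np.array(c['xyz']))@rot(c)
    return c['cx']-c['fx']*q[...,0]/q[...,2], c['cy']+c['fy']*q[...,1]/q[...,2]
E
python3 - <<'E'
from h import *
for n in('scene','top','wrist'):
    p,d,c=snap(n,n+'0');print(n,c)
print(arm.observe())
E
```

```text
scene {'fx': 379.4730697250397, 'fy': 379.4730697250397, 'cx': 277.50577527345155, 'cy': 210.4907104507386, 'xyz': array([ 1.20799323, -0.17201182,  0.84865074]), 'attitude': array([0.72003987, 0.01717901, 1.06709359])}
top {'fx': 471.0597807698933, 'fy': 471.0597807698933, 'cx': 287.3971492414698, 'cy': 213.71007807963394, 'xyz': array([0.41380558, 0.10829034, 1.05486386]), 'attitude': array([ 0.18685932,  0.02374058, -1.58162928])}
wrist {'fx': 318.0587210827352, 'fy': 318.0587210827352, 'cx': 282.95298136112325, 'cy': 209.87340719589992, 'xyz': array([ 0.32424138, -0.56907121,  0.37200274]), 'attitude': array([-2.95807072e-01, -2.44108144e-04, -1.16879869e+00])}
{'clock': 0.15, 'joints': array([-1.21461107e+00,  4.80683024e-01,  1.59676966e+00, -1.00521025e-05,
        1.06512805e+00, -4.65765073e-02]), 'qvel': array([ 0.00104657, -0.00044613, -0.00223361, -0.00039182, -0.0006048 ,
       -0.00024568]), 'tau': array([ 4.61339350e-04, -9.51150370e+01, -4.30456889e+01, -4.00842282e-05,
        8.16470274e-03, -1.46811630e-05]), 'tcp_pos': array([ 0.25468348, -0.59764945,  0.23080781]), 'tcp_rot': array([-3.14155543e+00,  9.87421877e-04, -1.16802967e+00]), 'force': array([ 0.05813148,  0.16624515, -0.72722245]), 'moment': array([-0.03042409, -0.05165998,  0.00433801]), 'finger_gap': 0.08548252465851139}
```

View pics/top0.png

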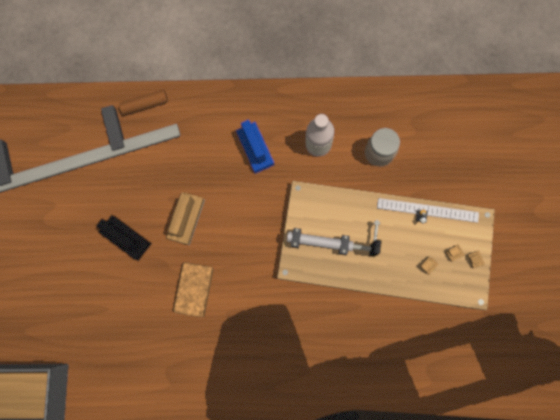

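View pics/scene0.png

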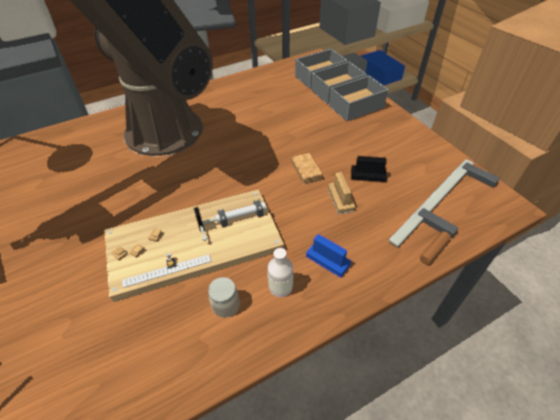

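The top view shows the scraper at (185,218), the sander at (193,290), the board centred near (387,245), and chips at (428,265), (455,253) and (476,260). The mark tab is at (421,216) and the rod grip at (375,247). I'll measure these next.

Run:
```python
from h import *
p,d,c=load('top0');P=pts(d,c);Z=P[...,2]
print('bench z',np.median(Z[330:360,100:180]))
hsv=cv2.cvtColor(p,cv2.COLOR_BGR2HSV)
m=((Z>0.02)&(Z<0.2)&(d>0)).astype(np.uint8)
m=cv2.morphologyEx(m,cv2.MORPH_OPEN,np.ones((3,3)))
n,l,s,ce=cv2.connectedComponentsWithStats(m)
for i in range(1,n):
    if s[i,4]<80: continue
    q=P[l==i];print(i,s[i],'zmed/max',np.median(q[:,2]).round(3),np.percentile(q[:,2],98).round(3),'rect',cv2.minAreaRect((q[:,:2]*1000).astype(np.float32)))
# board: contour pixels at z~0.03
mb=((abs(Z-0.03)<0.006)&(d>0)).astype(np.uint8)
mb[:,:250]=0;n,l,s,ce=cv2.connectedComponentsWithStats(mb);i=1+s[1:,4].argmax()
q=P[l==i];print('board',cv2.minAreaRect((q[:,:2]*1000).astype(np.float32)),q[:,2].mean())
# chips : bits on board above .036 
mm=((Z>0.038)&(Z<0.2)).astype(np.uint8);mm[:,:270]=0
n,l,s,ce=cv2.connectedComponentsWithStats(mm)
for i in range(1,n):
    if s[i,4]<8: continue
    q=P[l==i];print('on',s[i],q.mean(0).round(3),q[:,2].max().round(3))
big=cv2.resize(p[170:320,270:510],None,fx=3.3,fy=3.3,interpolation=cv2.INTER_CUBIC);cv2.imwrite('pics/topb.png',big)
big=cv2.resize(p[180:330,90:250],None,fx=4,fy=4,interpolation=cv2.INTER_CUBIC);cv2.imwrite('pics/topc.png',big)
```

```text
bench z -0.0008398440294740128
1 [119  90  48  23 515] zmed/max 0.029 0.034 rect ((885.3696899414062, 468.8702697753906), (30.816539764404297, 111.1900405883789), 18.623369216918945)
2 [101 105  23  44 533] zmed/max 0.024 0.028 rect ((821.4856567382812, 537.36181640625), (111.18282318115234, 30.387041091918945), 17.709232330322266)
3 [306 114  28  40 873] zmed/max 0.1 0.151 rect ((773.7327270507812, 57.710147857666016), (59.830806732177734, 54.11502456665039), 84.51178741455078)
4 [240 120  27  47 631] zmed/max 0.072 0.077 rect ((772.5941162109375, 205.1715545654297), (102.49089050292969, 42.14827346801758), 28.489038467407227)
6 [366 128  34  36 944] zmed/max 0.078 0.082 rect ((752.1668090820312, -82.41033172607422), (65.25767517089844, 65.3622817993164), 16.391706466674805)
7 [  0 139  11  46 290] zmed/max 0.024 0.028 rect ((743.4728393554688, 784.0834350585938), (110.17032623291016, 24.094717025756836), 7.159564018249512)
11 [  278   181   216   129 20689] zmed/max 0.03 0.063 rect ((540.1783447265625, -85.41349792480469), (450.92144775390625, 220.82891845703125), 80.70465850830078
[... 413 characters left out ...]
89892578, 109.7746353149414), 80.48719787597656)
21 [   0  365   64   55 3302] zmed/max 0.035 0.08 rect ((236.3988494873047, 677.1456298828125), (139.35433959960938, 109.98401641845703), 89.69356536865234)
board ((540.3489379882812, -85.46337890625), (450.8520812988281, 220.82421875), 80.75497436523438) 0.029389963814306922
on [306 114  28  38 813] [0.766 0.059 0.103] 0.154
on [367 128  33  34 869] [ 0.749 -0.08   0.072] 0.084
on [416 209  13  14 114] [ 0.597 -0.16   0.048] 0.061
on [ 287  219   95   38 1164] [0.54  0.031 0.064] 0.108
on [446 244  19  17 160] [ 0.516 -0.226  0.042] 0.05
on [468 251  17  17 157] [ 0.501 -0.27   0.042] 0.05
on [420 256  19  18 156] [ 0.491 -0.169  0.043] 0.049
```

View pics/topb.png

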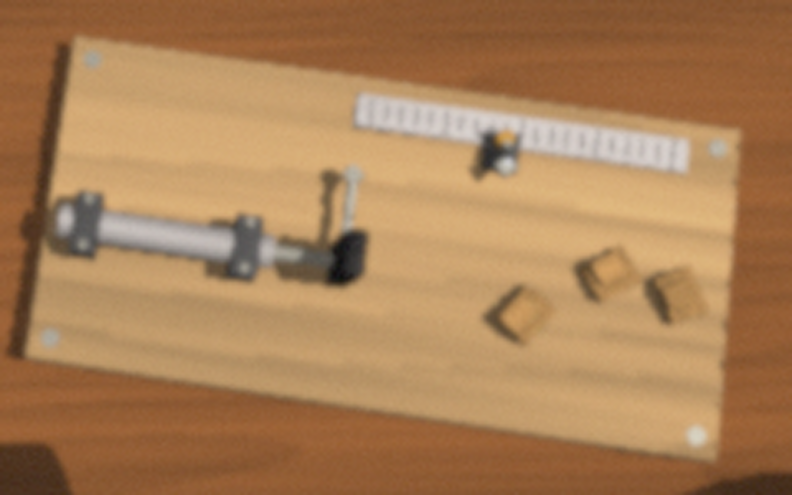

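View pics/topc.png

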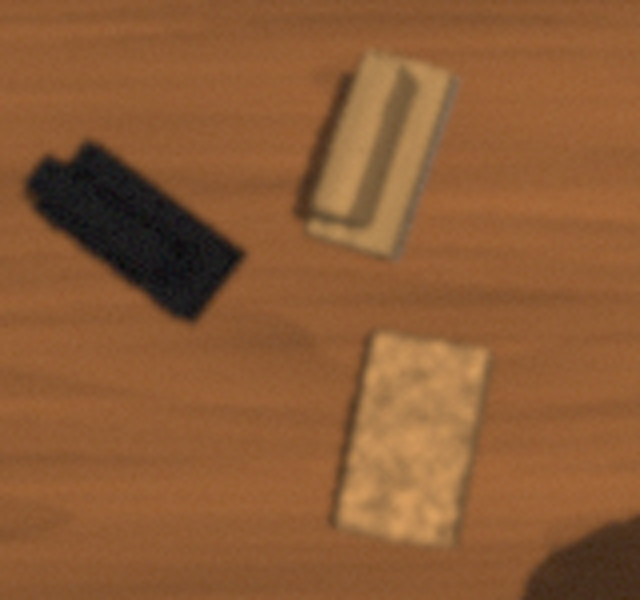

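The board measures 451x221 mm as expected, with yaw about -9.3°. The chip positions match the stated ranges. Next I'll measure the scraper ridge, the mark and the pointer more closely.

```bash
cat >> h.py <<'E'
BO=np.array([0.5363,-0.1101]);BY=np.radians(-9.27)
BX=np.array([np.cos(BY),np.sin(BY)]);BV=np.array([-np.sin(BY),np.cos(BY)])
def tob(w): w=np.asarray(w)[...,:2]-BO; return np.stack([w@BX,w@BV],-1)
def tow(b): b=np.asarray(b,float); return BO+b[...,:1]*BX+b[...,1:2]*BV
E
python3 - <<'E'
from h import *
for t in('top0','scene0'):
    p,d,c=load(t);P=pts(d,c);Z=P[...,2]
    near=(abs(P[...,0]-.602)<.09)&(abs(P[...,1]-.356)<.09)&(d>0)
    for lo,hi in((.068,.085),(.015,.03)):
        m=near&(Z>lo)&(Z<hi)
        q=P[m];print(t,lo,m.sum(),q.mean(0).round(4),np.median(q[:,2]).round(4),cv2.minAreaRect((q[:,:2]*1000).astype(np.float32)))
    b=tob(P)
    hb=Z-0.03
    # pointer & tab in board frame
    m=(b[...,0]>0)&(b[...,0]<48)&(d>0)
    for nm,x0,x1,y0,y1,z0,z1 in(('pointer',.0,.06,.03,.08,.012,.05),('tab',.03,.1,-.09,.02,.012,.05),('plate',-.05,.0,.03,.08,.06,.1),('tube',-.06,.02,.11,.23,.015,.06),
      ('chips',-.08,.04,-.195,-.03,.010,.03)):
        m=(b[...,0]>x0)&(b[...,0]<x1)&(b[...,1]>y0)&(b[...,1]<y1)&(hb>z0)&(hb<z1)&(d>0)
        if m.sum()==0: print(nm,'none');continue
        q=b[m]*1000;print(t,nm,m.sum(),'min',np.percentile(q,2,0).round(1),'max',np.percentile(q,98,0).round(1),'mean',q.mean(0).round(1),'z',hb[m].max().round(3))
E
```

```text
top0 0.068 431 [0.6042 0.361  0.0737] 0.0739 ((605.0086669921875, 361.8850402832031), (23.3159122467041, 89.71061706542969), 72.35542297363281)
top0 0.015 504 [0.5953 0.3542 0.0212] 0.0213 ((588.547607421875, 373.211669921875), (78.81719207763672, 157.04478454589844), 54.79451370239258)
top0 pointer 67 min [ 2.4 51.2] max [41.9 60.6] mean [24.1 55.7] z 0.03
top0 tab 70 min [ 51.4 -46.6] max [ 81.7 -35.2] mean [ 66.1 -40.7] z 0.031
top0 plate 116 min [-35.3  49. ] max [-6.7 62.5] mean [-21.   56.3] z 0.078
top0 tube 731 min [-40.1 111.7] max [ -2.9 228.3] mean [-21.6 169.3] z 0.039
top0 chips 348 min [ -46.6 -173.1] max [ 10.  -51.9] mean [ -15.6 -112.2] z 0.02
scene0 0.068 186 [0.608  0.3581 0.0746] 0.0749 ((606.4927978515625, 359.4177551269531), (21.24404525756836, 90.92586517333984), 72.93165588378906)
scene0 0.015 269 [0.6158 0.3504 0.0222] 0.0222 ((588.9550170898438, 372.26007080078125), (79.52606201171875, 160.9215087890625), 53.591915130615234)
scene0 pointer 39 min [ 1.2 49.4] max [42.3 60.6] mean [27.1 54.7] z 0.031
scene0 tab 60 min [ 53.5 -47.6] max [ 82.7 -33.4] mean [ 69.3 -41.7] z 0.032
scene0 plate 63 min [-35.6  48. ] max [-5.3 61.1] mean [-16.3  54.5] z 0.078
scene0 tube 428 min [-37.4 111.7] max [  0.3 227.9] mean [-15.2 170.1] z 0.039
scene0 chips 261 min [ -44.4 -176.2] max [ 11.8 -53.9] mean [ -12.2 -117.4] z 0.021
```

Both views agree: scraper grip at (0.606, 0.3605) with its jaw axis at 72.6°, and the mark tip at board y of about -41. Moving to the scraper.

Request:
{"op": "move_arm", "data": {"commands": [[0.5,1,0,1,1],[0.5,1,0,1,1],[0.5,1,0,1,1],[0.5,1,0,1,1],[0.5,1,0,1,1],[0.5,1,0,1,1],[0.5,1,0,1,1],[0.5,1,0,1,1],[0.5,1,0,1,1],[0.5,1,0,1,1],[0.5,1,0,1,1],[0.5,1,0,1,1]], "squeeze": 60}}

```text
clock: 1.65
tcp_pos: [0.5591, 0.0191, 0.2296]
tcp_rot: [3.141, 0.0, 0.988]
force: [0.7, -0.4, -0.5]
finger_gap: 0.086
```

Request:
{"op": "move_arm", "data": {"commands": [[0.1,1,0,1,1],[0.1,1,0,0.6,1],[0.1,1,0,0,1],[0.1,1,0,0,1],[0.1,1,0,0,1],[0.1,1,0,0,1],[0.1,0.4,0,0,1],[0,0,0,0,1]]}}

```text
clock: 2.65
tcp_pos: [0.594, 0.3542, 0.2273]
tcp_rot: [-3.141, 0.001, 1.285]
force: [-0.1, -0.4, 0.6]
finger_gap: 0.0857
```

Run:
```python
from h import *
s=arm.observe();print(s['tcp_pos'],s['tcp_rot'],s['clock'])
p,d,c=snap('wrist','wr1');P=pts(d,c);Z=P[...,2]
near=(abs(P[...,0]-.602)<.09)&(abs(P[...,1]-.356)<.09)&(d>0)
m=near&(Z>.068)&(Z<.085);q=P[m]
print(q.mean(0),cv2.minAreaRect((q[:,:2]*1000).astype(np.float32)))
```

```text
[0.59402119 0.35416759 0.22725218] [-3.14115564e+00  1.13542929e-03  1.28495489e+00] 2.65
[0.60259735 0.3616304  0.07318089] ((604.8596801757812, 361.11016845703125), (22.02338218688965, 88.25272369384766), 72.64353942871094)
```

View pics/wr1.png

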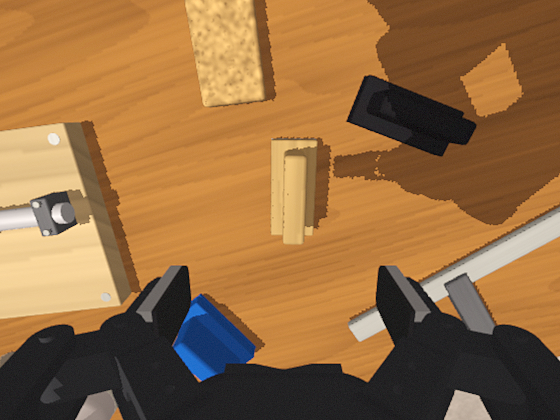

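The wrist view shows the wooden scraper centred at (294,190) with nothing in the jaws' way. Descending.

Request:
{"op": "move_arm", "data": {"commands": [[0.22,0.14,-0.8,-0.1,1],[0,0,-1,0,1],[0,0,-1,0,1],[0,0,-0.8,0,1],[0,0,0,0,1]]}}

```text
clock: 3.32
tcp_pos: [0.605, 0.3539, 0.0444]
tcp_rot: [3.141, 0.002, 1.262]
force: [-1.0, -0.7, 0.3]
finger_gap: 0.0852
```

Request:
{"op": "move_arm", "data": {"commands": [[0,0.14,-0.26,0,1],[0,0,0,0,1]]}}

```text
clock: 3.58
tcp_pos: [0.6066, 0.3611, 0.0338]
tcp_rot: [3.139, -0.001, 1.261]
force: [0.4, -0.4, -0.5]
finger_gap: 0.0852
```

Request:
{"op": "move_arm", "data": {"commands": [[0,0,-0.05,0,-1],[0,0,0,0,-1],[0,0,0,0,-1],[0,0,0,0,-1],[0,0,0,0,-1],[0,0,0,0,-1]]}}

```text
clock: 4.32
tcp_pos: [0.6081, 0.362, 0.0344]
tcp_rot: [3.136, -0.004, 1.261]
force: [-0.5, -0.4, -0.2]
finger_gap: 0.0214
```

Request:
{"op": "move_arm", "data": {"commands": [[0,0,0.6,0,-1],[0,0,1,0,-1],[0,0,1,0,-1],[0,-0.6,0.2,0.4,-1],[-0.2,-1,0,0.4,-1],[-0.2,-1,0,0,-1],[-0.2,-1,0,0,-1],[-0.2,-1,0,0,-1],[-0.2,-1,0,0,-1],[-0.2,-1,0,0,-1],[-0.2,-1,0,0,-1],[-0.2,-1,0,0,-1]]}}

```text
clock: 5.82
tcp_pos: [0.5236, -0.0775, 0.178]
tcp_rot: [3.134, -0.003, 1.412]
force: [0.9, 1.0, -1.4]
finger_gap: 0.0213
```

Run:
```python
from h import *
print(tow([-.018,-.010]),tow([-.018,-.230]))
s=arm.observe();print(s['tcp_pos'],np.degrees(s['tcp_rot']),s['finger_gap'],tob(s['tcp_pos']))
```

```text
[ 0.51692421 -0.11706983] [ 0.48148505 -0.33419668]
[ 0.52363901 -0.07748961  0.17795754] [ 1.79548105e+02 -1.54702687e-01  8.08732616e+01] 0.021315652975620592 [-0.01774875  0.03014498]
```

Request:
{"op": "move_arm", "data": {"commands": [[-0.1,-0.6,0,0,-1],[0,0,0,0,-1],[0,0,-0.6,0,-1],[0,0,0,0,-1]]}}

```text
clock: 6.32
tcp_pos: [0.5177, -0.1111, 0.148]
tcp_rot: [3.133, -0.003, 1.407]
force: [-0.3, -0.8, -1.6]
finger_gap: 0.0213
```

Run:
```python
from h import *
s=arm.observe();print(s['tcp_pos'],np.degrees(s['tcp_rot']),s['finger_gap'],tob(s['tcp_pos']))
p,d,c=snap('scene','sc2')
cv2.imwrite('pics/sc2b.png',cv2.resize(p[130:330,80:340],None,fx=3,fy=3))
```

```text
[ 0.51770208 -0.11114932  0.1480297 ] [ 1.79502639e+02 -1.46759617e-01  8.05891273e+01] 0.021298818535251028 [-0.018186  -0.0040315]
```

View pics/sc2b.png

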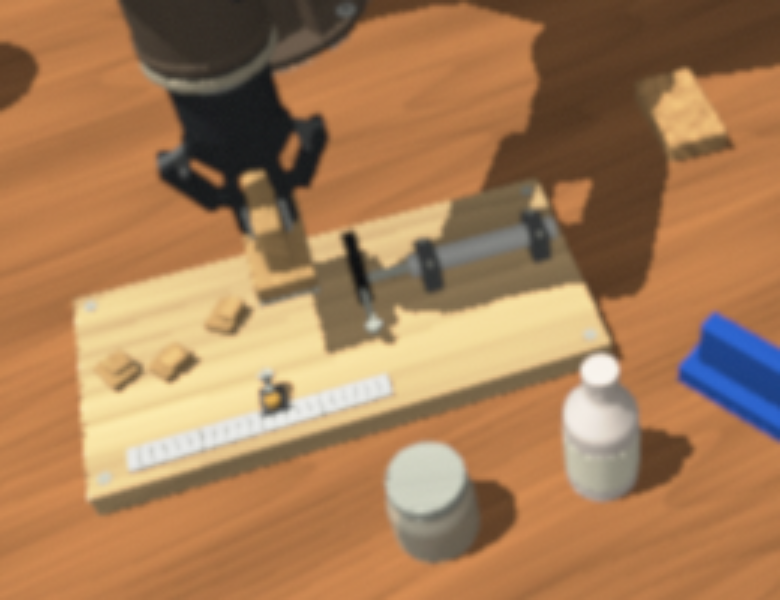

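The scraper is held straight. The scene crop shows a gap between the chips and the rod plate. I'll shift slightly away from the plate and lower.

Request:
{"op": "move_arm", "data": {"commands": [[-0.03,-0.2,-0.5,0,-1],[0,0,-0.7,0,-1],[0,0,-0.3,0,-1],[0,0,0,0,-1]]}}

```text
clock: 6.88
tcp_pos: [0.5211, -0.1203, 0.0771]
tcp_rot: [3.124, -0.002, 1.41]
force: [-0.3, 0.2, -2.1]
finger_gap: 0.0208
```

Request:
{"op": "move_arm", "data": {"commands": [[-0.1,0,-0.2,0,-1],[0,0,0,0,-1]]}}

```text
clock: 7.12
tcp_pos: [0.5168, -0.1202, 0.0683]
tcp_rot: [3.122, -0.002, 1.41]
force: [-0.5, -0.4, -2.8]
finger_gap: 0.0214
```

Request:
{"op": "move_arm", "data": {"commands": [[-0.08,-0.49,-0.04,0,-1],[-0.08,-0.49,0,0,-1],[-0.08,-0.49,0,0,-1],[-0.08,-0.49,0,0,-1],[-0.08,-0.49,0,0,-1],[0,0,0,0,-1]]}}

```text
clock: 7.88
tcp_pos: [0.4983, -0.247, 0.0703]
tcp_rot: [3.116, 0.0, 1.411]
force: [0.5, 0.3, -1.9]
finger_gap: 0.0214
```

Run:
```python
from h import *
s=arm.observe();print(s['tcp_pos'],np.degrees(s['tcp_rot']),s['finger_gap'],tob(s['tcp_pos']))
p,d,c=snap('scene','sc3')
cv2.imwrite('pics/sc3b.png',cv2.resize(p[130:330,60:320],None,fx=3,fy=3))
```

```text
[ 0.49830485 -0.24704004  0.07033009] [1.78554132e+02 6.44501399e-03 8.08635650e+01] 0.02136125348920816 [-0.01543967 -0.14127216]
```

View pics/sc3b.png

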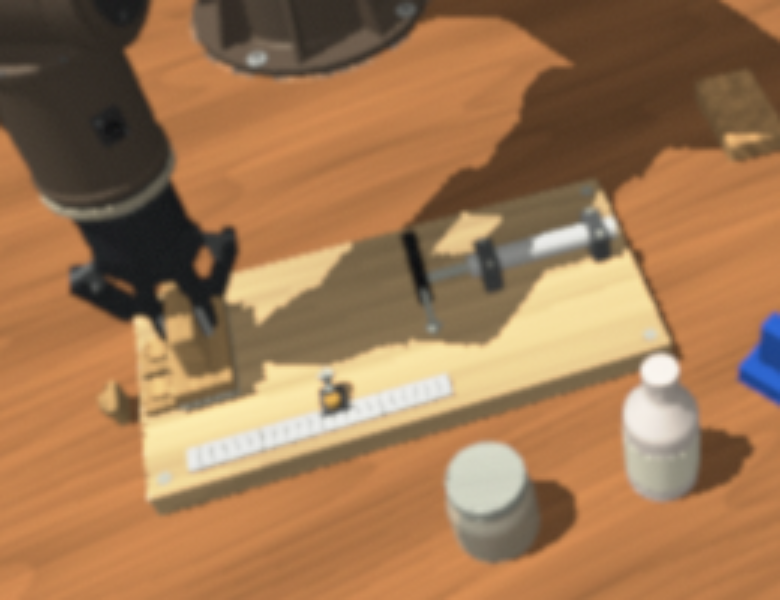

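One chip is already going over the edge and two are in front of the scraper. Continuing.

Request:
{"op": "move_arm", "data": {"commands": [[-0.09,-0.49,-0.08,0,-1],[-0.09,-0.49,-0.04,0,-1],[-0.09,-0.49,0,0,-1],[-0.05,-0.25,0,0,-1],[0,0,0,0,-1]]}}

```text
clock: 8.55
tcp_pos: [0.4829, -0.3304, 0.0658]
tcp_rot: [3.116, -0.001, 1.414]
force: [0.9, 0.4, -2.4]
finger_gap: 0.0209
```

Run:
```python
from h import *
s=arm.observe();print(s['tcp_pos'],np.degrees(s['tcp_rot']),s['finger_gap'],tob(s['tcp_pos']))
p,d,c=snap('scene','sc4')
cv2.imwrite('pics/sc4b.png',cv2.resize(p[130:330,60:320],None,fx=3,fy=3))
```

```text
[ 0.48290797 -0.33037258  0.0657547 ] [ 1.78556510e+02 -5.75680300e-02  8.10332869e+01] 0.020910186090725993 [-0.01721167 -0.22599663]
```

View pics/sc4b.png

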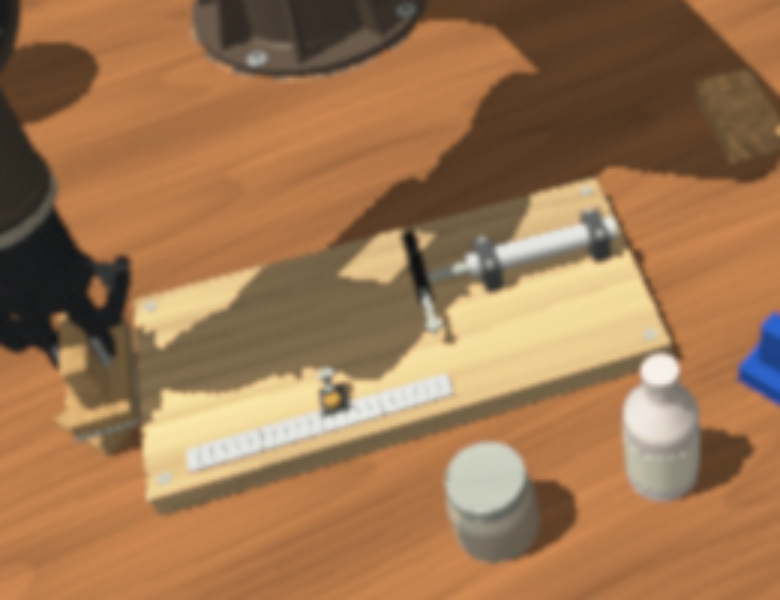

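The board is clear. Lifting to see where the chips ended up.

Request:
{"op": "move_arm", "data": {"commands": [[0,0,0.6,0,-1],[0,0,1,0,-1],[0,0,0.6,0,-1],[0,0.4,0,0,-1],[0.1,1,0,0,-1],[0.1,1,0,0,-1],[0.1,1,0,0,-1],[0.2,1,0,0,-1],[0.2,1,0,0,-1],[0.2,1,0,0,-1]]}}

```text
clock: 9.85
tcp_pos: [0.5205, 0.0119, 0.171]
tcp_rot: [3.129, -0.005, 1.416]
force: [0.7, 0.0, -3.5]
finger_gap: 0.0213
```

Run:
```python
from h import *
s=arm.observe();print(s['tcp_pos'],np.degrees(s['tcp_rot']),s['finger_gap'],tob(s['tcp_pos']))
p,d,c=snap('scene','sc5')
cv2.imwrite('pics/sc5b.png',cv2.resize(p[130:330,60:320],None,fx=3,fy=3))
P=pts(d,c);b=tob(P);Z=P[...,2]
m=((b[...,1]<-.205)&(b[...,1]>-.4)&(abs(b[...,0])<.15)&(Z>.007)&(Z<.1)).astype(np.uint8)
n,l,st,ce=cv2.connectedComponentsWithStats(m)
for i in range(1,n):
    if st[i,4]>10: q=P[l==i];print(st[i],tob(q.mean(0)),q.mean(0),q[:,2].max())
```

```text
[0.52050165 0.01189917 0.17104402] [179.25865883  -0.29286798  81.11753288] 0.02129310515816354 [-0.03524451  0.11786098]
[ 96 252  11  14 111] [-0.02583491 -0.21760759] [ 0.47574871 -0.320704    0.0136392 ] 0.020099146960445124
[ 79 262  24  19 240] [ 0.00561103 -0.24563873] [ 0.50226852 -0.3534346   0.0150661 ] 0.021287972679425504
```

View pics/sc5b.png

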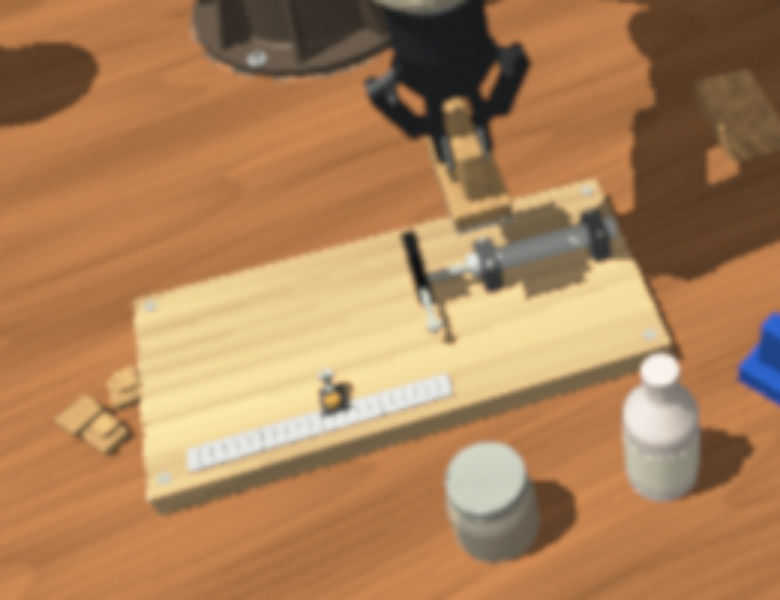

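All three chips lie off the board's end at (60–140, 370–450) in the crop, no higher than 21 mm. Carrying the scraper back.

Request:
{"op": "move_arm", "data": {"commands": [[0.26,1,0,0,-1],[0.26,1,0,0,-1],[0.26,1,0,0,-1],[0.26,1,0,0,-1],[0.26,1,0,0,-1],[0.2,1,0,0,-1],[0.1,0.5,0,0,-1],[0,0,0,0,-1],[0,0,-0.8,0,-1],[0,0,-0.8,0,-1],[0,0,-0.5,0,-1],[0,0,0,0,-1]]}}

```text
clock: 11.4
tcp_pos: [0.5783, 0.3614, 0.0469]
tcp_rot: [-3.133, 0.004, 1.428]
force: [-0.6, -1.0, -1.1]
finger_gap: 0.0216
```

Request:
{"op": "move_arm", "data": {"commands": [[0.1,0,-0.12,0,-1],[0,0,-0.06,0,-1],[0,0,-0.05,0,-1],[0,0,0,0,-1]]}}

```text
clock: 11.9
tcp_pos: [0.5843, 0.3617, 0.0375]
tcp_rot: [-3.135, 0.003, 1.428]
force: [-0.8, 0.4, -2.1]
finger_gap: 0.021
```

Request:
{"op": "move_arm", "data": {"commands": [[0,0,-0.06,0,-1],[0,0,-0.02,0,-1],[0,0,0,0,-1]]}}

```text
clock: 12.28
tcp_pos: [0.5846, 0.362, 0.035]
tcp_rot: [-3.136, 0.002, 1.428]
force: [-0.4, -0.2, -2.5]
finger_gap: 0.0216
```

Request:
{"op": "move_arm", "data": {"commands": [[0,0,-0.04,0,-1],[0,0,0,0,-1]]}}

```text
clock: 12.52
tcp_pos: [0.5846, 0.3623, 0.035]
tcp_rot: [-3.137, 0.001, 1.428]
force: [0.5, 0.4, -2.0]
finger_gap: 0.0213
```

Request:
{"op": "move_arm", "data": {"commands": [[0,0,-0.03,0,1],[0,0,0,0,1],[0,0,0,0,1],[0,0,0,0,1],[0,0,0,0,1],[0,0,0.6,0,1],[0,0,1,0,1],[0,0,1,0,1],[0,0,0.5,0,1],[0,-0.4,0,0,0]]}}

```text
clock: 13.78
tcp_pos: [0.5835, 0.3421, 0.1915]
tcp_rot: [-3.136, 0.002, 1.43]
force: [1.1, -0.4, -0.9]
finger_gap: 0.07
```

Run:
```python
from h import *
s=arm.observe();print(s['tcp_pos'],np.degrees(s['tcp_rot']),s['finger_gap'],tob(s['tcp_pos']))
p,d,c=snap('wrist','wr6');P=pts(d,c);Z=P[...,2]
near=(abs(P[...,0]-.59)<.09)&(abs(P[...,1]-.356)<.09)&(d>0)
m=near&(Z>.06)&(Z<.085);q=P[m]
print(q.mean(0),np.percentile(q[:,2],[2,98]),cv2.minAreaRect((q[:,:2]*1000).astype(np.float32)))
g=tow([-.020,.055]);print('rod grip',g, 'at mark',tow([-.020,-.041]))
```

```text
[0.58349162 0.34210601 0.19154534] [-1.79674369e+02  1.05812756e-01  8.19047394e+01] 0.07003809243865802 [-0.02626924  0.45390225]
[0.5786332  0.36171551 0.07299482] [0.06876275 0.07492431] ((581.1671142578125, 361.7523193359375), (22.037199020385742, 88.91584777832031), 81.78044128417969)
rod grip [ 0.52542099 -0.05259655] at mark [ 0.50995663 -0.14734281]
```

View pics/wr6.png

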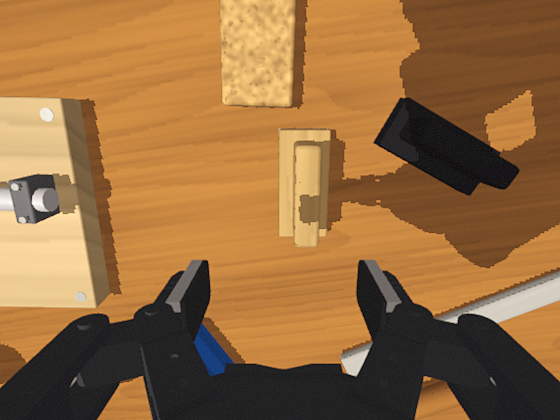

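The scraper stands upright and free, with its ridge top at 75 mm. Going to the rod grip with the gripper half open.

Request:
{"op": "move_arm", "data": {"commands": [[-0.1,-0.6,0,-0.1,0],[-0.15,-1,0,0,0],[-0.15,-1,0,0,0],[-0.15,-1,0,0,0],[-0.15,-1,0,0,0],[-0.15,-1,0,0,0],[-0.15,-1,0,0,0],[-0.1,-0.9,0,0,0],[-0.05,-0.2,0,0,0],[0,0,0,0,0]]}}

```text
clock: 15.08
tcp_pos: [0.5119, -0.0647, 0.1773]
tcp_rot: [-3.117, 0.01, 1.406]
force: [-0.2, 0.9, -0.4]
finger_gap: 0.0429
```

Run:
```python
from h import *
s=arm.observe();print(s['tcp_pos'],np.degrees(s['tcp_rot']),s['finger_gap'],tob(s['tcp_pos']),s['joints'])
```

```text
[ 0.51192101 -0.06473478  0.17728379] [-178.56369336    0.55444381   80.58088469] 0.04285153376526339 [-0.03136835  0.04084562] [-0.17732957  0.37445806  1.93734175 -0.01325164  0.85477859 -1.57478686]
```

Correcting to (0.525, -0.053).

Request:
{"op": "move_arm", "data": {"commands": [[0.27,0.24,-0.3,0,0],[0,0,0,0,0]]}}

```text
clock: 15.32
tcp_pos: [0.526, -0.0505, 0.1606]
tcp_rot: [-3.116, 0.009, 1.407]
force: [-0.3, 0.1, -1.2]
finger_gap: 0.0431
```

Run:
```python
from h import *
s=arm.observe();print(s['tcp_pos'],np.degrees(s['tcp_rot']),s['finger_gap'],tob(s['tcp_pos']))
p,d,c=snap('wrist','wr7');P=pts(d,c);Z=P[...,2];b=tob(P)
m=(b[...,0]>-.05)&(b[...,0]<.0)&(b[...,1]>.03)&(b[...,1]<.08)&(Z>.095)&(Z<.115)&(d>0)
q=b[m]*1000;print(m.sum(),q.mean(0) if m.sum() else'',cv2.minAreaRect(q.astype(np.float32)))
```

```text
[ 0.52595162 -0.0504904   0.16058694] [-178.50659578    0.53462971   80.62303761] 0.04308312006076205 [-0.01981557  0.05716412]
877 [-21.61958917  54.36452804] ((-20.170429229736328, 54.10032272338867), (29.536203384399414, 13.474106788635254), 0.04594603180885315)
```

View pics/wr7.png

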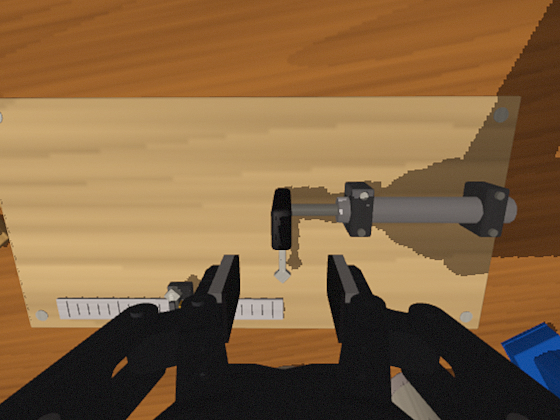

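The plate is at (282,218), between the open jaws. The mark tab is at (180,292). Descending.

Request:
{"op": "move_arm", "data": {"commands": [[0,-0.05,-0.6,0,0],[0,0,-0.7,0,0],[0,0,-0.4,0,0],[0,0,0,0,0]]}}

```text
clock: 15.88
tcp_pos: [0.5266, -0.0502, 0.0742]
tcp_rot: [-3.117, 0.009, 1.413]
force: [-1.5, -0.3, 0.2]
finger_gap: 0.0429
```

Run:
```python
from h import *
s=arm.observe();print(s['tcp_pos'],np.degrees(s['tcp_rot']),s['finger_gap'],tob(s['tcp_pos']))
for t in('wr7',):
    p,d,c=load(t);P=pts(d,c);Z=P[...,2];b=tob(P);hb=Z-.03
    for nm,x0,x1,y0,y1,z0,z1 in(('pointer',.0,.06,.03,.08,.012,.05),('pointer tip',.037,.06,.03,.08,.012,.05),('tab',.03,.1,-.07,.0,.012,.05),('tabtip',.03,.056,-.07,.0,.012,.05)):
        m=(b[...,0]>x0)&(b[...,0]<x1)&(b[...,1]>y0)&(b[...,1]<y1)&(hb>z0)&(hb<z1)&(d>0)
        q=b[m]*1000;print(nm,m.sum(),q.min(0).round(1),q.max(0).round(1),q.mean(0).round(1),hb[m].max())
```

```text
[ 0.52658233 -0.05015761  0.07418937] [-178.58283816    0.54307563   80.95766046] 0.04287123815015542 [-0.0192467   0.05759416]
pointer 308 [14.2 47.6] [44.2 61.5] [30.3 54.3] 0.027771375784644725
pointer tip 79 [37.1 47.7] [44.2 61.5] [39.6 54.4] 0.027771375784644725
tab 276 [ 50.1 -49.7] [ 74.2 -35.5] [ 60.2 -41.7] 0.030460382909349354
tabtip 75 [ 50.1 -48.4] [ 55.9 -36.8] [ 53.5 -41.7] 0.027472861668794007
```

Pointer-to-mark travel measured 96 mm in all three views. Final correction, then grip.

Request:
{"op": "move_arm", "data": {"commands": [[-0.02,-0.1,-0.12,0,0],[0,0,0,0,0],[0,0,0,0,-1],[0,0,0,0,-1],[0,0,0,0,-1],[0,0,0,0,-1],[0,0,0,0,-1]], "squeeze": 70}}

```text
clock: 16.75
tcp_pos: [0.5269, -0.0547, 0.0702]
tcp_rot: [-3.12, 0.009, 1.413]
force: [0.5, 2.3, -3.4]
finger_gap: 0.0129
```

Request:
{"op": "move_arm", "data": {"commands": [[-0.06,-0.38,0,0,-1],[-0.06,-0.38,0,0,-1],[-0.06,-0.38,0,0,-1],[-0.06,-0.38,0,0,-1],[-0.03,-0.2,0,0,-1],[0,0,0,0,-1]]}}

```text
clock: 17.5
tcp_pos: [0.5126, -0.1428, 0.0702]
tcp_rot: [-3.119, 0.007, 1.412]
force: [2.4, 7.0, -3.4]
finger_gap: 0.0133
```

```bash
cat > meas.py <<'E'
from h import *
import sys
s=arm.observe();print(s['tcp_pos'],np.degrees(s['tcp_rot']),s['finger_gap'],'board',tob(s['tcp_pos']),s['force'])
for n in sys.argv[2:]:
    p,d,c=snap(n,n+sys.argv[1]);P=pts(d,c);b=tob(P);hb=P[...,2]-.03
    for nm,x0,x1,z0 in(('pointer',.02,.0455,.015),('tabtip',.048,.056,.012),('tab',.048,.09,.018),('plate',-.04,0,.06)):
        m=(b[...,0]>x0)&(b[...,0]<x1)&(b[...,1]>-.09)&(b[...,1]<.09)&(hb>z0)&(hb<(.08 if nm=='plate' else .034))&(d>0)
        q=b[m]*1000
        if m.sum(): print(n,nm,m.sum(),q.min(0).round(1),q.max(0).round(1),q.mean(0).round(1),hb[m].max().round(3))
    if n!='wrist':
        u,v=proj(c,np.r_[tow([.045,-.041]),.054]);u,v=int(u),int(v)
        cv2.imwrite(f'pics/{n}{sys.argv[1]}b.png',cv2.resize(p[max(v-40,0):v+40,max(u-50,0):u+50],None,fx=7,fy=7,interpolation=cv2.INTER_CUBIC))
E
python3 meas.py 8 wrist top scene
```

```text
[ 0.5125673  -0.14280818  0.07020706] [-178.72229833    0.39797651   80.90597029] 0.013301636227068127 board [-0.0181539  -0.03610405] [ 2.37770569  6.98744828 -3.38285934]
wrist pointer 395 [ 29.4 -43.8] [ 45.  -29.4] [ 36.6 -36.6] 0.027
wrist tabtip 129 [ 49.8 -48.2] [ 56.  -36.5] [ 52.8 -42.1] 0.028
wrist tab 141 [ 49.8 -48.9] [ 57.8 -35.9] [ 53.1 -41.7] 0.028
wrist plate 4302 [-35.3 -58.8] [ -4.6 -12.4] [-23.2 -36.5] 0.08
top pointer 17 [ 24.2 -36.3] [ 42.  -28.8] [ 35.7 -32.4] 0.031
top tabtip 2 [ 55.  -36.8] [ 55.5 -35.6] [ 55.3 -36.2] 0.027
top tab 11 [ 55.  -41.1] [ 81.2 -34.8] [ 66.4 -37.9] 0.028
top plate 30 [-35.6 -40.1] [-23.6 -14.9] [-31.4 -29.4] 0.076
scene pointer 30 [ 21.3 -42.5] [ 43.9 -29.2] [ 34.4 -35.8] 0.031
scene tabtip 6 [ 52.1 -47.1] [ 55.6 -39.6] [ 53.6 -43.9] 0.029
scene tab 48 [ 52.1 -48.3] [ 83.6 -35.5] [ 66.7 -41.8] 0.031
scene plate 114 [-34.4 -55.3] [ -3.8 -15.8] [-12.5 -36. ] 0.08
```

View pics/scene8b.png

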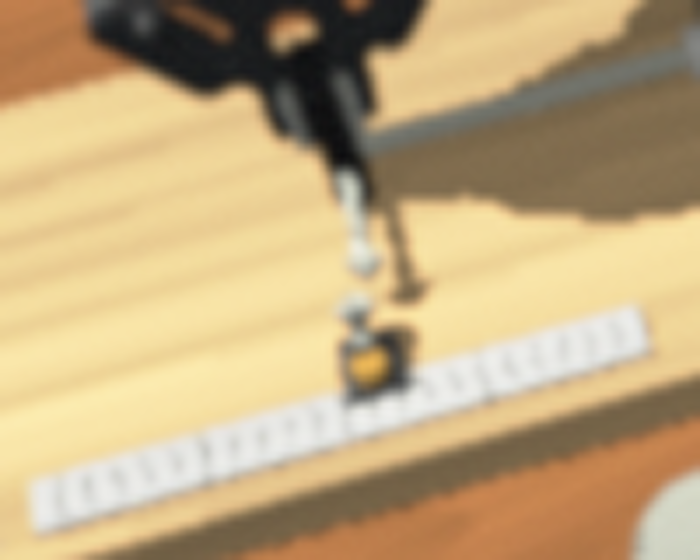

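View pics/wrist8.png

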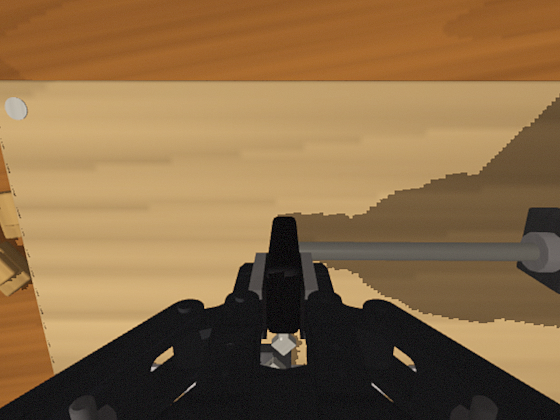

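View pics/top8b.png

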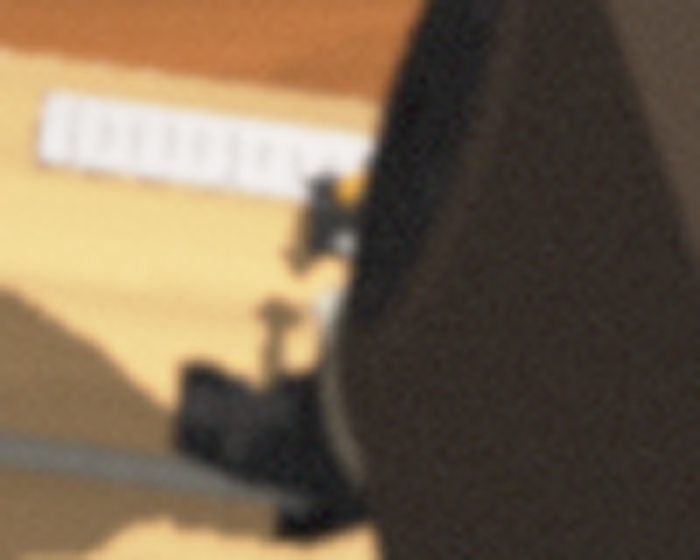

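The pointer is at -36.6 and the mark at -41.8, so it needs about 5 mm more.

Request:
{"op": "move_arm", "data": {"commands": [[-0.02,-0.11,0,0,-1],[0,0,0,0,-1],[0,0,0,0,-1]]}}

```text
clock: 18.02
tcp_pos: [0.5118, -0.1475, 0.0702]
tcp_rot: [-3.119, 0.006, 1.412]
force: [2.5, 7.9, -4.2]
finger_gap: 0.0133
```

```bash
python3 meas.py 9 wrist scene
```

```text
[ 0.51183552 -0.14745477  0.07021197] [-178.73381337    0.34348895   80.90340384] 0.01332293807078146 board [-0.0181276  -0.04080784] [ 2.47533346  7.92408329 -4.21707585]
wrist pointer 391 [ 29.3 -48.5] [ 45.5 -34.1] [ 36.6 -41.3] 0.027
wrist tabtip 146 [ 50. -48.] [ 55.8 -37.6] [ 52.9 -42.6] 0.027
wrist tab 158 [ 50.  -49.3] [ 57.6 -35.7] [ 53.2 -42.5] 0.027
wrist plate 4324 [-35.3 -64.3] [ -4.8 -17.1] [-23.2 -41.2] 0.08
scene pointer 31 [ 20.1 -48.2] [ 43.4 -35. ] [ 34. -41.] 0.03
scene tabtip 6 [ 52.4 -47.2] [ 55.5 -35.6] [ 53.8 -40.9] 0.029
scene tab 45 [ 52.4 -48.6] [ 82.9 -35.6] [ 66.4 -42. ] 0.034
scene plate 118 [-33.7 -61. ] [ -3.3 -21. ] [-12.  -40.9] 0.08
```

Aligned to within about 1 mm. I'll dwell to check for creep.

Request:
{"op": "move_arm", "data": {"commands": [[0,-0.01,0,0,-1],[0,0,0,0,-1],[0,0,0,0,-1],[0,0,0,0,-1],[0,0,0,0,-1],[0,0,0,0,-1]]}}

```text
clock: 18.88
tcp_pos: [0.5119, -0.147, 0.0702]
tcp_rot: [-3.119, 0.004, 1.412]
force: [2.3, 7.6, -3.6]
finger_gap: 0.0131
```

```bash
python3 meas.py 10 wrist scene
```

```text
[ 0.51189899 -0.14696275  0.0702123 ] [-178.72294723    0.25431081   80.88867808] 0.013144576539046129 board [-0.01814422 -0.04031202] [ 2.28726494  7.59867496 -3.59103167]
wrist pointer 394 [ 29.2 -48. ] [ 45.1 -33.6] [ 36.6 -40.9] 0.027
wrist tabtip 143 [ 49.6 -48.2] [ 55.8 -37.1] [ 52.9 -42.4] 0.027
wrist tab 153 [ 49.6 -49.4] [ 57.6 -35.9] [ 53.1 -42.4] 0.027
wrist plate 4320 [-35.4 -64. ] [ -4.4 -16.5] [-23.2 -40.8] 0.08
scene pointer 28 [ 20.3 -47. ] [ 43.6 -34.2] [ 33.7 -40.3] 0.03
scene tabtip 6 [ 51.6 -47.1] [ 54.8 -37.2] [ 53.8 -42.4] 0.029
scene tab 44 [ 51.6 -48.3] [ 81.6 -35.4] [ 66. -42.] 0.033
scene plate 119 [-33.8 -60.1] [ -4.2 -20.4] [-12.5 -40.7] 0.079
```

View pics/scene10.png

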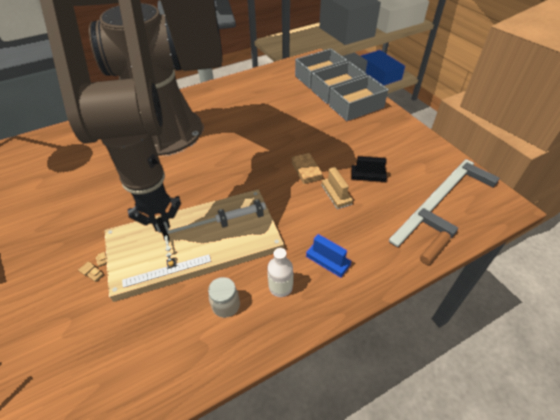

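The rod crept back about 0.5 mm. The scene view shows the chips off the board at about (95,268), the scraper upright at (337,188), and the bystanders where they were. One small nudge of 1.5 mm, then hand in.

Request:
{"op": "move_arm", "data": {"commands": [[-0.005,-0.04,0,0,-1],[0,0,0,0,-1],[0,0,0,0,-1],[0,0,0,0,-1]]}}

```text
clock: 19.48
tcp_pos: [0.5117, -0.1484, 0.0702]
tcp_rot: [-3.119, 0.003, 1.412]
force: [2.7, 7.8, -2.9]
finger_gap: 0.0134
```

```bash
python3 meas.py 11 wrist; python3 -c "
from station import arm
print(arm.close_job())"
```

```text
[ 0.51166368 -0.14836746  0.0702235 ] [-178.71566472    0.19854515   80.88392439] 0.01343110203969703 board [-0.01815018 -0.04173629] [ 2.73310736  7.79114025 -2.91829569]
wrist pointer 395 [ 29.1 -49.4] [ 44.9 -35. ] [ 36.6 -42.3] 0.027
wrist tabtip 146 [ 49.6 -48.3] [ 56.  -37.3] [ 53.  -42.7] 0.027
wrist tab 157 [ 49.6 -49.5] [ 57.6 -36. ] [ 53.2 -42.7] 0.027
wrist plate 4318 [-35.4 -66.4] [ -4.7 -18.5] [-23.2 -42.3] 0.08
the job is handed in; nothing more can be done
None
```

I wiped the three chips off the board's -y end with the scraper and stood it back on the bench. I then pulled the stop rod out about 97 mm to the mark and handed the job in at about 19.5 s of the 58 s, still gripping and holding it.

- **Pointer:** the last wrist view put it at board y -42.3 mm and the mark tip at -42.7 mm, so they were about 0.4 mm apart. The grip gap was 13 mm on the 14 mm plate, with about 8 N of spring pull on the tool.
- **Creep:** the rod had slipped back about 0.5 mm in an earlier 0.75 s hold, so I nudged it 1.5 mm before handing in. I did not repeat the hold check after that.
- **Chips:** after the wipe all three lay on the bench past the board's end, no higher than 21 mm.
- **Scraper:** it stands upright and free, ridge top at 75 mm, about 25 mm from where it started.
- **Sanding block, glue bottle and jar:** I didn't touch them, and in the last scene view they look unmoved. I only judged that by eye.

No check failed or disagreed, apart from the top view during the pull, which was largely blocked by the arm, so I didn't use it.

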